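Index the spice carousel and load the jar

ROBOT

A 6-joint arm with a two-finger parallel gripper is mounted at the origin on a cart in front of the work surface, level with it; the furniture and walls round the work are solid. World frame = base frame: x ahead of the robot, y to its left, z up, the work surface at z = 0. Lengths are in m, angles in rad, forces in N, time in s.
With the tool pointing down it reaches from about 0.25 to 0.725 m from the base axis. Payload 4 kg.
Tool frame: the origin (TCP) lies at the very end of the fingers, on their centre line; the grasp point (between the pads) lies 19 mm behind it; z points along the fingers, y is the line along which they close (so a half turn about z gives the same grasp; the last joint's range is limited). The gripper opens to 85 mm and grips with 20 to 120 N. Pads are 22 mm wide; open, the fingers measure 114 mm over their backs; the gripper's body (76 mm by 85 mm) begins 54 mm behind the grasp point. The pads swing forward as they close: fully open they stand 13 mm farther back than shut.
Start: joints at [1.293, 0.241, 0.005, 1.335, 0, 1.571], TCP at [0.137, 0.481, 0.231] pointing down, gripper open.
Joint ranges: [-2.72, 2.72], [-1.05, 1.87], [-1.09, 1.28], [-1.99, 2.15], [-1.42, 1.44], [-3.14, 3.14]. Speed limits (rad/s): [2.79, 2.79, 3.14, 3.14, 3.14, 3.14].

INTERFACE

Orientations are given as a unit quaternion [x, y, z, w].
In Python, from workcell import * gives the robot as it stands. The module is installed in compiled form; this text tells all that it offers.
- The arm moves only by the tool send_rows, never from a script. Its argument "steps" is text: rows parted by semicolons, each of 7 numbers parted by spaces: the opening, from -1 (shut) to 1 (fully open), then the shift along the world's x, y, z in m, then the turn, a rotation vector about the world's x, y, z in rad. A call has exactly 5 rows; each row shifts and turns the commanded pose from where the row before left it; what a row does not reach is not made up. A row lasts 1/12 s, in which the tool goes at most 41.7 mm and 7.16 degrees, less where a joint would pass 70% of its speed; a pose out of reach is approached as far as the arm can. A call is refused whole if a number of a shift passes 0.0417 or a number of a turn 0.125, either way. A call with a gripper value outside its range is refused whole. The fingers move at their own pace and stop on an object; the grip force is fixed at half the most. Time passes only in rows, so rows that do not move let the fingers close, or fill a call up. It gives the time, the measured TCP pose, the force, the opening and the grip force at its end, in the units of the state.
- get_obs(): the state, without advancing time (a new reading comes with each control period).
- camera(name): name is "scene" or "top"; returns a dict with "frame" (420x560x3 uint8, red, green, blue), "range_z" (420x560 float32, m along the optical axis (not along the pixel's ray), 0 where there is no reading), "camera_matrix" (3x3 intrinsics, pixels), "k1" (the pictures are not rectified: a ray, as slopes to the right and down, at radius r is drawn at 1 + k1 r^2 times it, then the intrinsics apply), "extrinsics" (4x4, takes a point from world to camera coordinates). Camera axes: x right, y down, z forward; pixel columns grow to the right and rows downward; lengths in m; the calibration is good to about 2 mm. A picture is of the moment at which its call begins.
- job_done(): hands the job in; it is judged then, once.
The state is a dict: "clock": time; "joint_pos": joint angles; "joint_vel": joint speeds; "tau": joint torques, N m; "eef_pos": TCP position; "tool_rot": TCP orientation; "ft_force": force on the tool from outside, world axes, zero at the start; "ft_torque": the same for the moment, N m; "grip_width": finger opening in m; "grasp_force": force on a finger pad.
Only numpy, scipy, OpenCV 4.12 (cv2) and the standard library are available. Lean on these libraries where they do the work, as an engineer would, in place of code of your own. Each camera call takes 0.05 s, during which the arm holds its last target. There are 200 camera calls.

TASK

Turn the roofed spice carousel by the upright steel posts on its turntable until the empty bay faces the open front and the turntable has clicked home there. Then take the spice jar that stands on the counter between the lime and the avocado and set it upright in the middle of that empty bay, and let go. Leave the other things on the counter where they are.

Things in the scene. Friction and masses are not known exactly. Their poses are not given: they have to be found in the camera images.
- carousel: Fixed wooden carousel housing: plinth of radius 128, roof, walls. Origin on the counter under the turntable's axis; open front to its own -x, z up. Walls 10 thick stand at own y = +-137 from own x = -20 backwards, and round the rear (to x = 142). The roof covers all from own x = -78 backwards, y within +-144. Small things lie on the roof; a gear case rises to 320 behind own x = 48.
- roof_edge (a point): Middle of the lower front edge of the roof, 219 above the counter, own x = -78 of the carousel (straight above the bay's middle at joint 0; axes as the carousel's). The roof is 14 thick, with a 6 mm strip on top. The tool must come in below it, tilted from the front.
- turntable (a joint): Turntable angle, rad, counter-clockwise positive from above. 0 or 6.283: empty bay at the front. Detents every 1.571 from 0 to 6.283, stops 0.7 beyond these ends. Let go past half way between detents it clicks on; up to 8 N at a post. Disc radius 125, top 34 above the counter; hub radius 20; radial fences 22 high part four bays. Fixed jars, up to 60 wide and 105 high, fill the others.
- post (a point): Top centre of one of the turntable's four upright steel posts (diameter 16, 95 high from the disc, top 129 above the counter). The posts stand at the outer ends of the fences, 110 from the axis, 90 degrees apart; this is the one clockwise (from above) of the empty bay. At a detent two posts stand 45 degrees either side of the front, below the roof's edge.
- bay (a point): Middle of the floor of the empty bay, on top of the disc, 78 from the turntable's axis; it turns with the turntable. Its x axis points to the turntable's axis, z up.
- jar: Loose spice jar with a dark green cap, round, diameter 45, 105 high, 0.11 kg. Origin at the centre of its underside, z up. It stands on the counter left of the carousel, in the gap between lime and avocado, which stand to its sides and somewhat beyond it in its own +x direction; a gripper whose fingers close along the jar's own y axis has room.
- lime: Lime, 53x46x48, right of the jar on the counter. Origin under it, on the counter. Leave alone.
- avocado: Dark avocado, 77x85x74, left of the jar on the counter. Origin under it, on the counter. Leave alone.
- sauce: Sauce bottle, diameter 60, 201 high, on the counter between jar and carousel. Origin under it, z up. Leave alone.
- mug: Stoneware mug, 84 wide, 118 over the handle, 94 high, on the counter to the right in front of the carousel. Origin under it, z up. Leave alone.
- lemon: Lemon, 78x55x56, on the counter near the robot. Origin under it. Leave alone.
Things that resemble listed ones, but are neither listed nor needed, are in the scene too. There is more than one size of the jar; the job needs the larger.

How it is judged:
By the outcome, as a careful person would: the job done as asked, in the order asked, and still so for the second after the job is handed in, with the robot touching nothing.
It also fails if it takes over 72 s, if anything falls off the work surface, if the arm or the gripper's body presses on something with over 40 N, if the wrist force passes 120 N, or if a joint passes its speed limit or range.

## Working session

There is one attempt and no reset: what is moved stays moved. The work goes in short steps, Python scripts to look and compute and a tool call to move; the robot and the scene stay as the last step left them, time stands still between calls to the robot, and variables do not carry over. Pictures are saved under pics/ and viewed, at most 10 in all, crops included, and the job is handed in when it is done.

Besides the shell and the picture viewer there is one more tool, called as name(argument=value, ...) on one line, values as JSON. send_rows: Moves the arm, as the interface text tells. Its arguments: {"type":"object","properties":{"steps":{"type":"string"}},"required":["steps"]}

```bash
mkdir -p pics
cat > h.py <<'E'
from workcell import *
import numpy as np, cv2
def cloud(c):
    K=c["camera_matrix"];d=c["range_z"];h,w=d.shape
    u,v=np.meshgrid(np.arange(w),np.arange(h))
    xd=(u-K[0,2])/K[0,0];yd=(v-K[1,2])/K[1,1]
    x,y=xd.copy(),yd.copy()
    for _ in range(15):
        s=1+c["k1"]*(x*x+y*y);x,y=xd/s,yd/s
    P=np.stack([x*d,y*d,d],-1);T=np.linalg.inv(c["extrinsics"])
    W=P@T[:3,:3].T+T[:3,3];W[d==0]=np.nan
    return W
def save(c,n): cv2.imwrite(f"pics/{n}.png",c["frame"][:,:,::-1])
E
python3 - <<'E'
from h import *
for n in("scene","top"):
    c=camera(n);save(c,n+"0");np.save(n+"0.npy",cloud(c));np.save(n+"0f.npy",c["frame"])
    print(n,c["camera_matrix"],c["k1"],np.linalg.inv(c["extrinsics"]).round(3))
o=get_obs();print({k:np.round(v,3) for k,v in o.items()})
E
```

```text
scene [[429.21133942   0.         272.44340061]
 [  0.         429.21133942 207.90830736]
 [  0.           0.           1.        ]] -0.11484885177137574 [[-0.946  0.237 -0.22   0.719]
 [ 0.323  0.658 -0.68   0.732]
 [-0.017 -0.715 -0.699  0.86 ]
 [ 0.     0.     0.     1.   ]]
top [[496.95405174   0.         275.80020887]
 [  0.         496.95405174 214.92425015]
 [  0.           0.           1.        ]] -0.12628099369557846 [[ 0.004 -0.985  0.17   0.216]
 [-0.996  0.01   0.085 -0.092]
 [-0.085 -0.17  -0.982  1.61 ]
 [ 0.     0.     0.     1.   ]]
{'clock': np.float64(0.1), 'joint_pos': array([ 1.293,  0.241,  0.004,  1.335, -0.   ,  1.571]), 'joint_vel': array([-0.   , -0.001,  0.003, -0.002, -0.   , -0.001]), 'tau': array([-1.0000e-03, -3.7314e+01,  2.5301e+01,  1.1000e-02, -0.0000e+00,
       -0.0000e+00]), 'eef_pos': array([0.137, 0.48 , 0.23 ]), 'tool_rot': array([ 0.138,  0.99 , -0.001, -0.   ]), 'ft_force': array([ 0.373,  0.414, -0.307]), 'ft_torque': array([-0.007,  0.019,  0.017]), 'grasp_force': np.float64(0.0), 'grip_width': np.float64(0.086)}
```

View pics/scene0.png

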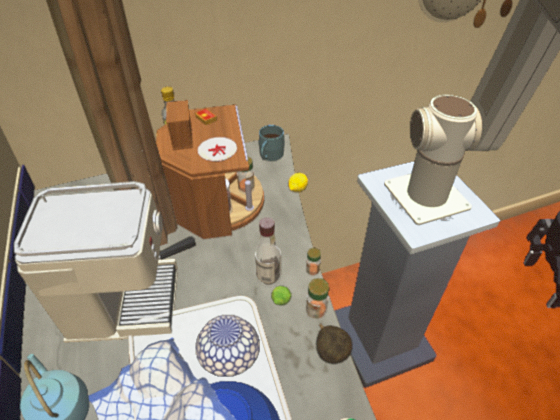

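View pics/top0.png

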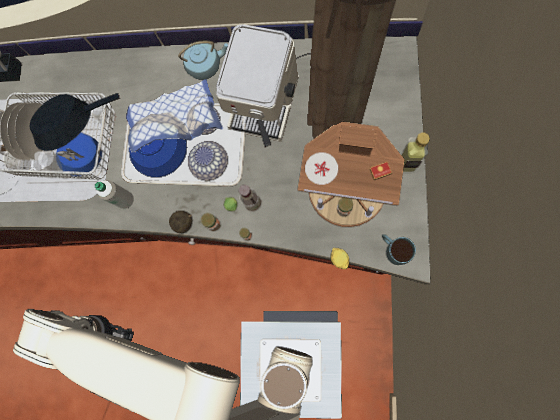

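The scene view shows the carousel near (215,180), the big jar at (317,298), the small jar at (313,262), the avocado at (333,343), the lime at (281,295) and the sauce bottle at (267,255). In the top view a jar stands in the front bay at (345,207), with posts at about (320,207) and (370,210). The big jar is at (209,221).

Run:
```python
from h import *
W=np.load("top0.npy");S=np.load("scene0.npy");F=np.load("scene0f.npy");T=np.load("top0f.npy")
for n,(u,v) in dict(jar=(209,219),small=(246,233),avo=(180,221),lime=(230,203),sauce=(250,190),lemon=(340,257),mug=(402,250),frontjar=(345,207),pL=(320,207),pR=(371,210)).items():
    p=W[v-14:v+15,u-16:u+17].reshape(-1,3);p=p[np.isfinite(p[:,2])]
    c=W[v-2:v+3,u-2:u+3].reshape(-1,3)
    print(n,np.nanmedian(c,0).round(3))
for n,(u,v) in dict(jar=(318,285),small=(314,252),front=(245,165),post=(249,190)).items():
    print(n,np.nanmedian(S[v-1:v+2,u-1:u+2].reshape(-1,3),0).round(3))
# roof: points with z in .2-.26
m=(abs(W[...,2]-.237)<.012);ys,xs=np.where(m);print(xs.min(),xs.max(),ys.min(),ys.max())
P=W[m];P=P[(P[:,0]>.3)&(P[:,1]<0.1)]
r=cv2.minAreaRect(P[:,:2].astype(np.float32)*1000);print(np.round(cv2.boxPoints(r)),r,np.median(P[:,2]))
# disc circle fit
m=(abs(W[...,2]-.034)<.006)&(W[...,1]<.1)&(W[...,0]>.25);P=W[m]
print(len(P),P.min(0),P.max(0))
a=cv2.resize(F[90:245,140:310],None,fx=3.2,fy=3.2,interpolation=3)
b=cv2.resize(T[150:230,290:420],None,fx=4.2,fy=4.2,interpolation=3)
h=560;im=np.zeros((600,800,3),np.uint8)
a=cv2.resize(F[95:245,145:285],(420,450),interpolation=3);b=cv2.resize(T[170:235,300:400],(380,247),interpolation=3)
im[:450,:420]=a;im[:247,420:]=b
cv2.imwrite("pics/crop1.png",im[:450,:,::-1])
```

```text
jar [0.465 0.247 0.107]
small [0.424 0.134 0.076]
avo [0.465 0.349 0.074]
lime [0.528 0.193 0.045]
sauce [0.541 0.111 0.176]
lemon [ 0.35  -0.159  0.055]
mug [ 0.37  -0.351  0.061]
frontjar [ 0.492 -0.173  0.139]
pL [ 0.51  -0.098  0.039]
pR [ 0.488 -0.251  0.118]
jar [0.465 0.251 0.104]
small [0.428 0.142 0.076]
front [ 0.536 -0.036  0.232]
post [ 0.517 -0.091  0.103]
0 455 0 419
[[ 301.   99.]
 [ 301. -453.]
 [1144. -453.]
 [1144.   99.]] ((722.3868408203125, -176.89776611328125), (843.0514526367188, 552.0601196289062), 0.02702675573527813) 0.2339004482236262
1452 [ 0.25224207 -0.45228276  0.02801769] [1.13582902 0.09904725 0.03998191]
```

View pics/crop1.png

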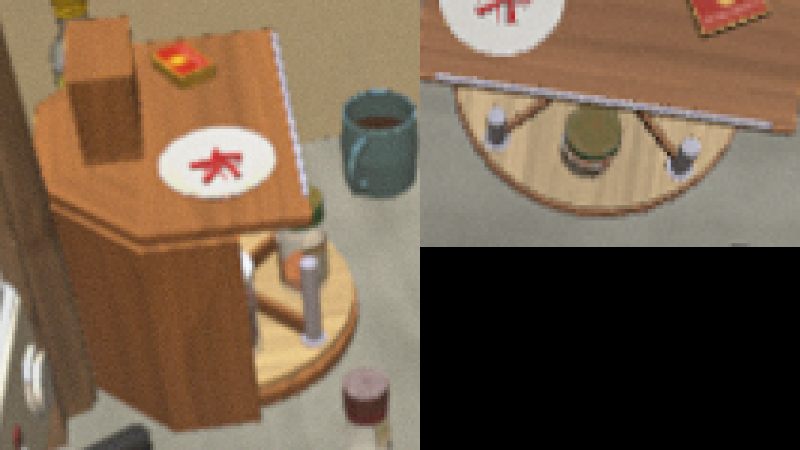

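The crop shows the front jar with a post on each side. Through the opening on the left, part of the left bay and another grey upright are visible. I'll fit the geometry and project the bay candidates.

```bash
cat >> h.py <<'E'
def proj(c,p):
    q=c["extrinsics"]@np.append(p,1);x,y=q[:2]/q[2];s=1+c["k1"]*(x*x+y*y)
    K=c["camera_matrix"];return np.array([K[0,0]*x*s+K[0,2],K[1,1]*y*s+K[1,2]])
E
python3 - <<'E'
from h import *
from scipy.optimize import least_squares
W=np.load("top0.npy");S=np.load("scene0.npy");F=np.load("scene0f.npy")
R=np.zeros(W.shape[:2],bool);R[115:215,290:410]=1
P=W[R&(abs(W[...,2]-.235)<.009)]
h=cv2.convexHull((P[:,:2]*1000).astype(np.float32))
print(cv2.approxPolyDP(h,6,True)[:,0].round())
P=W[R&(abs(W[...,2]-.239)<.004)] 
# front edge
R[:]=0;R[180:235,300:400]=1
D=W[R&(abs(W[...,2]-.034)<.005)][:,:2]
# outer: farthest per angle from guess
g=np.array([.585,-.185])
for _ in range(3):
    a=np.arctan2(*(D-g).T[::-1])%(2*np.pi);r=np.hypot(*(D-g).T)
    b=np.digitize(a,np.linspace(0,2*np.pi,91));E=np.array([D[b==k][r[b==k].argmax()] for k in np.unique(b) if (b==k).sum()>3 and r[b==k].max()>.1])
    f=least_squares(lambda q:np.hypot(*(E-q).T)-.125,g,loss='soft_l1',f_scale=.003);g=f.x
print("axis",g,len(E),np.abs(f.fun).mean())
for n,lo,hi in(("post",.122,.134),("jarcap",.134,.146)):
  Q=W[R&(W[...,2]>lo)&(W[...,2]<hi)]; print(n,Q.round(3)[:60:3].tolist(),len(Q))
Q=S[(S[...,2]>.12)&(S[...,2]<.134)&(np.abs(S[...,0]-.55)<.12)&(np.abs(S[...,1]+.15)<.16)]
print(Q.round(3).tolist()[:60:2])
E
```

```text
[[ 750. -104.]
 [ 652.  -54.]
 [ 528.  -33.]
 [ 478. -312.]
 [ 613. -336.]
 [ 711. -265.]
 [ 743. -202.]]
axis [ 0.5817259  -0.18697054] 36 0.0006824250080998287
post [[0.522, -0.092, 0.132], [0.524, -0.101, 0.124], [0.52, -0.098, 0.129], [0.518, -0.17, 0.134], [0.518, -0.095, 0.124], [0.513, -0.095, 0.129], [0.511, -0.182, 0.134], [0.511, -0.101, 0.125], [0.506, -0.17, 0.133], [0.498, -0.152, 0.126], [0.496, -0.254, 0.128], [0.493, -0.248, 0.13], [0.493, -0.257, 0.13], [0.491, -0.245, 0.127], [0.491, -0.257, 0.125], [0.488, -0.188, 0.131], [0.488, -0.254, 0.126], [0.485, -0.164, 0.13], [0.484, -0.251, 0.128], [0.481, -0.167, 0.132]] 61
jarcap [[0.522, -0.167, 0.143], [0.519, -0.161, 0.143], [0.52, -0.173, 0.135], [0.52, -0.182, 0.136], [0.517, -0.158, 0.139], [0.516, -0.167, 0.141], [0.516, -0.179, 0.142], [0.515, -0.188, 0.144], [0.513, -0.158, 0.142], [0.512, -0.167, 0.146], [0.513, -0.179, 0.142], [0.513, -0.188, 0.139], [0.511, -0.155, 0.14], [0.51, -0.164, 0.14], [0.511, -0.173, 0.137], [0.509, -0.184, 0.145], [0.51, -0.194, 0.141], [0.507, -0.158, 0.14], [0.508, -0.167, 0.137], [0.508, -0.176, 0.135]] 156
[[0.488, -0.191, 0.132], [0.489, -0.161, 0.134], [0.49, -0.158, 0.132], [0.493, -0.155, 0.132], [0.485, -0.164, 0.123], [0.494, -0.153, 0.13], [0.486, -0.161, 0.122], [0.494, -0.156, 0.125], [0.497, -0.153, 0.125], [0.491, -0.155, 0.121], [0.509, -0.153, 0.12], [0.504, -0.151, 0.121], [0.568, -0.125, 0.132], [0.571, -0.116, 0.133], [0.52, -0.105, 0.127], [0.515, -0.102, 0.128], [0.569, -0.11, 0.134], [0.523, -0.103, 0.126], [0.519, -0.097, 0.129], [0.514, -0.097, 0.128], [0.573, -0.108, 0.133], [0.524, -0.098, 0.127], [0.521, -0.091, 0.131], [0.514, -0.096, 0.125], [0.573, -0.105, 0.132], [0.569, -0.102, 0.133], [0.526, -0.094, 0.127], [0.521, -0.091, 0.128], [0.515, -0.093, 0.125], [0.574, -0.102, 0.132]]
```

The axis is at (0.582,-0.187), with the carousel's own x at yaw -0.178. The posts sit at own ±45°, so the turntable is at a detent. The front and left bays are filled, so the empty bay is at the right or the rear, and clockwise turns bring it to the front either way. I'm moving to the right post first.

send_rows(steps="-0.1 0.028 -0.028 0.007 0 0 0.01; -0.1 0.028 -0.028 0.007 0 0 0.01; -0.1 0.028 -0.028 0.007 0 0 0.01; -0.1 0.028 -0.028 0.007 0 0 0.01; -0.1 0.028 -0.028 0.007 0 0 0.01")

```text
clock: 0.52
eef_pos: [0.2777, 0.3392, 0.2662]
tool_rot: [0.113, 0.994, -0.0, -0.0]
ft_force: [-0.0, 0.0, -1.1]
grip_width: 0.0383
grasp_force: 0.0
```

send_rows(steps="-0.1 0.028 -0.028 0.007 0 0 0.01; -0.1 0.028 -0.028 0.007 0 0 0.01; -0.1 0.028 -0.028 0.007 0 0 0.01; -0.1 0.028 -0.028 0.007 0 0 0.01; -0.1 0.028 -0.028 0.007 0 0 0.01")

```text
clock: 0.93
eef_pos: [0.4179, 0.199, 0.3014]
tool_rot: [0.089, 0.996, -0.0, -0.0]
ft_force: [0.1, 1.5, 0.7]
grip_width: 0.0387
grasp_force: 0.0
```

send_rows(steps="-0.1 0 -0.03 0 0 0 0; -0.1 0 -0.03 0 0 0 0; -0.1 0 -0.03 0 0 0 0; -0.1 0 -0.03 0 0 0 0; -0.1 0 -0.03 0 0 0 0")

```text
clock: 1.35
eef_pos: [0.4166, 0.0493, 0.3009]
tool_rot: [0.089, 0.996, -0.0, -0.0]
ft_force: [0.0, -0.1, 0.1]
grip_width: 0.0383
grasp_force: 0.0
```

send_rows(steps="-0.1 0 -0.03 0 -0.02 -0.11 0; -0.1 0 -0.03 0 -0.02 -0.11 0; -0.1 0 -0.03 0 -0.02 -0.11 0; -0.1 0 -0.03 0 -0.02 -0.11 0; -0.1 0 -0.03 0 -0.02 -0.11 0")

```text
clock: 1.77
eef_pos: [0.4169, -0.1001, 0.302]
tool_rot: [0.084, 0.957, -0.026, 0.278]
ft_force: [0.2, -0.4, -0.7]
grip_width: 0.0385
grasp_force: 0.0
```

```bash
cat > s.py <<'E'
from h import *
from scipy.spatial.transform import Rotation as R
o=get_obs();M=R.from_quat(o["tool_rot"]).as_matrix()
print("t",round(o["clock"],2),"q",o["joint_pos"].round(2),"p",o["eef_pos"].round(4),"z",M[:,2].round(3),"y",M[:,1].round(3),"f",o["ft_force"].round(1),"w",round(o["grip_width"],4),round(o["grasp_force"],1))
E
python3 s.py
```

```text
t 1.77 q [-0.27 -0.36 -0.53  0.84  0.05 -0.08] p [ 0.4169 -0.1001  0.302 ] z [ 0.527 -0.097 -0.844] y [ 0.176  0.984 -0.003] f [ 0.2 -0.4 -0.7] w 0.0385 0.0
```

send_rows(steps="-0.1 0 -0.028 -0.025 -0.02 -0.112 0; -0.1 0 -0.028 -0.025 -0.02 -0.112 0; -0.1 0 -0.028 -0.025 0 0 0; -0.1 0 -0.028 -0.025 0 0 0; -0.1 0 -0.028 -0.025 0 0 0")

```text
clock: 2.18
eef_pos: [0.4174, -0.2294, 0.1842]
tool_rot: [0.084, 0.928, -0.031, 0.362]
ft_force: [0.4, -0.2, 0.7]
grip_width: 0.0386
grasp_force: 0.0
```

send_rows(steps="-0.1 0.011 -0.002 -0.01 0 0 0; -0.1 0.01 -0.002 -0.01 0 0 0; -0.1 0.01 -0.002 -0.01 0 0 0; -0.1 0 0 0 0 0 0; -0.1 0 0 0 0 0 0")

```text
clock: 2.6
eef_pos: [0.4491, -0.234, 0.1538]
tool_rot: [0.084, 0.929, -0.03, 0.36]
ft_force: [0.7, 0.1, -0.4]
grip_width: 0.0387
grasp_force: 0.0
```

```bash
python3 s.py; python3 -c "
from h import *
c=camera('top');d=camera('scene')
im=np.hstack([cv2.resize(c['frame'][150:290,290:430],(400,400)),cv2.resize(d['frame'][90:250,160:320],(400,400))])
cv2.imwrite('pics/b.png',im[:,:,::-1])"
```

```text
t 2.6 q [-0.68 -0.05 -0.85  0.09  0.33 -0.38] p [ 0.4491 -0.234   0.1538] z [ 0.663 -0.116 -0.739] y [0.177 0.984 0.005] f [ 0.7  0.1 -0.4] w 0.0387 0.0
```

View pics/b.png

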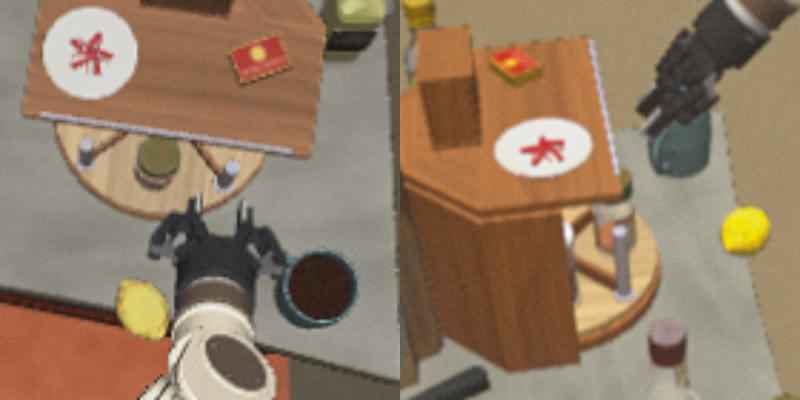

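The gripper is lined up in front of the right post at about (230,172) in the left half, and the knuckles are wider than the body. I'll keep the tip high, at about 0.105, so the knuckles clear the jars.

send_rows(steps="-0.1 0.01 -0.0035 -0.01 0 0 0; -0.1 0.01 -0.0035 -0.01 0 0 0; -0.1 0.01 -0.0035 -0.01 0 0 0; -0.1 0.01 -0.0035 -0.01 0 0 0; -0.1 0.01 -0.0035 -0.01 0 0 0")

```text
clock: 3.12
eef_pos: [0.5004, -0.2523, 0.106]
tool_rot: [0.083, 0.928, -0.031, 0.362]
ft_force: [0.5, -0.1, 0.0]
grip_width: 0.0386
grasp_force: 0.0
```

send_rows(steps="-0.3 0 0 0 0 0 0; -0.3 0 0 0 0 0 0; -0.3 -0.0066 0.0127 0 0 0 0; -0.3 -0.0066 0.0127 0 0 0 0; -0.3 0 0 0 0 0 0")

```text
clock: 3.53
eef_pos: [0.4847, -0.2258, 0.1056]
tool_rot: [0.084, 0.928, -0.031, 0.361]
ft_force: [-1.0, -6.0, -1.6]
grip_width: 0.0301
grasp_force: 2.8
```

```bash
python3 s.py; python3 -c "
from h import *
c=camera('top');d=camera('scene')
im=np.hstack([cv2.resize(c['frame'][150:290,290:430],(400,400)),cv2.resize(d['frame'][90:250,160:320],(400,400))])
cv2.imwrite('pics/c.png',im[:,:,::-1])"
```

```text
t 3.53 q [-0.59  0.11 -0.88 -0.12  0.28 -0.31] p [ 0.4847 -0.2258  0.1056] z [ 0.665 -0.118 -0.738] y [0.178 0.984 0.003] f [-1.  -6.  -1.6] w 0.0301 2.8
```

View pics/c.png

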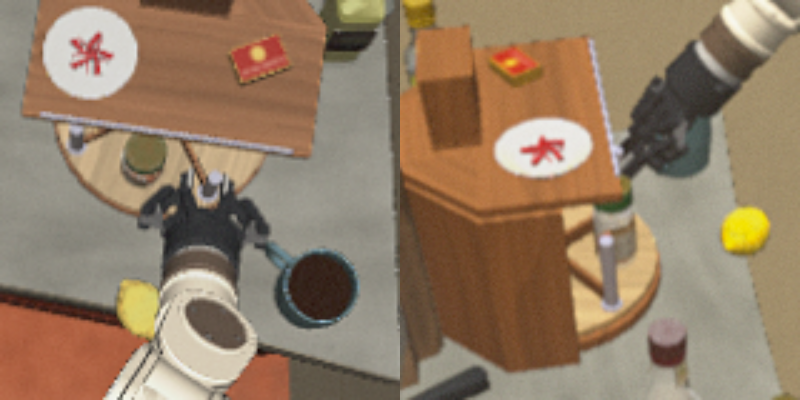

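The post at (212,182) is between the fingers, and the turntable has begun to turn clockwise. I'm continuing the arc.

send_rows(steps="-0.3 -0.003 0.014 0 0 0 0; -0.3 -0.003 0.014 0 0 0 0; -0.3 0.0007 0.0144 0 0 0 0; -0.3 0.0007 0.0144 0 0 0 0; -0.3 0.0043 0.0137 0 0 0 0")

```text
clock: 4.05
eef_pos: [0.4849, -0.1571, 0.105]
tool_rot: [0.085, 0.928, -0.032, 0.36]
ft_force: [-1.6, -1.4, -0.8]
grip_width: 0.0297
grasp_force: 0.9
```

send_rows(steps="-0.3 0.0043 0.0137 0 0 0 0; -0.3 0.0078 0.012 0 0 0 0; -0.3 0.0078 0.012 0 0 0 0; -0.3 0.0106 0.0096 0 0 0 0; -0.3 0.0106 0.0096 0 0 0 0")

```text
clock: 4.47
eef_pos: [0.5284, -0.0984, 0.106]
tool_rot: [0.083, 0.928, -0.03, 0.362]
ft_force: [-0.8, 0.6, 0.7]
grip_width: 0.0298
grasp_force: 0.0
```

send_rows(steps="-0.2 0 0 0 0 0 0; -0.1 0 0 0 0 0 0; -0.1 0 0 0 0 0 0; -0.1 0 0 0 0 0 0; -0.1 0 0 0 0 0 0")

```text
clock: 4.88
eef_pos: [0.5268, -0.0999, 0.1049]
tool_rot: [0.084, 0.928, -0.031, 0.361]
ft_force: [-0.5, 0.1, -0.1]
grip_width: 0.0383
grasp_force: 0.0
```

```bash
python3 s.py; python3 -c "
from h import *
c=camera('top');d=camera('scene')
im=np.hstack([cv2.resize(c['frame'][150:290,290:430],(400,400)),cv2.resize(d['frame'][90:250,160:320],(400,400))])
cv2.imwrite('pics/d.png',im[:,:,::-1])"
```

```text
t 4.88 q [-0.19  0.1  -0.91 -0.18  0.01 -0.01] p [ 0.5268 -0.0999  0.1049] z [ 0.665 -0.118 -0.738] y [0.178 0.984 0.004] f [-0.5  0.1 -0.1] w 0.0383 0.0
```

View pics/d.png

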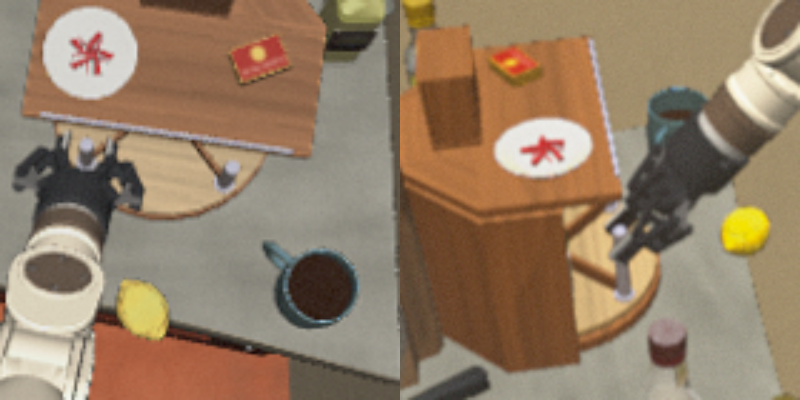

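The post at (87,150) is home at front-left and the front bay is empty between the posts. Backing out, then I'll refine the jar position.

send_rows(steps="-0.1 -0.024 0.004 0.027 0 0 0; -0.1 -0.024 0.004 0.027 0 0 0; -0.1 -0.024 0.004 0.027 0 0 0; 0.3 -0.024 0.02 0.027 0 0 0.06; 0.3 -0.01 0.035 0.015 0 0 0.06")

```text
clock: 5.4
eef_pos: [0.4197, -0.0343, 0.2305]
tool_rot: [0.03, 0.931, -0.01, 0.363]
ft_force: [1.0, 0.5, -0.1]
grip_width: 0.0558
grasp_force: 0.0
```

```bash
python3 s.py
python3 - <<'E'
from h import *
from scipy.optimize import least_squares
C=[cloud(camera(n)) for n in("top","scene")];P=np.vstack([c.reshape(-1,3) for c in C]);P=P[np.isfinite(P[:,2])]
def near(x,y,r,z0,z1,P=P): return P[(np.hypot(P[:,0]-x,P[:,1]-y)<r)&(P[:,2]>z0)&(P[:,2]<z1)]
for k in(0,1):
    p=C[k].reshape(-1,3);q=near(.465,.249,.045,.099,.112,p);print("cap",k,len(q),((q.min(0)+q.max(0))/2).round(4),np.ptp(q,axis=0).round(3))
q=near(.465,.249,.04,.015,.095)
f=least_squares(lambda v:np.hypot(q[:,0]-v[0],q[:,1]-v[1])-.0225,[.465,.249],loss='soft_l1',f_scale=.003);print("side",f.x.round(4),len(q))
for n,x,y,r,z0 in(("avo",.465,.35,.055,.02),("lime",.528,.19,.035,.015),("small",.426,.138,.03,.02)):
    q=near(x,y,r,z0,.2);print(n,q.min(0).round(3),q.max(0).round(3))
T=C[0].reshape(-1,3)
for x,y in((.518,-.096),(.490,-.251)):
    q=near(x,y,.014,.12,.134,T);print("post",np.median(q,0).round(4),len(q))
E
```

```text
t 5.4 q [-0.1  -0.44 -0.88  0.39  0.03 -0.03] p [ 0.4197 -0.0343  0.2305] z [ 0.676 -0.04  -0.736] y [0.063 0.998 0.003] f [ 1.   0.5 -0.1] w 0.0558 0.0
cap 0 151 [0.4658 0.253  0.1055] [0.044 0.042 0.013]
cap 1 312 [0.4654 0.2543 0.1036] [0.044 0.046 0.009]
side [0.4657 0.2544] 517
avo [0.433 0.316 0.02 ] [0.51  0.399 0.081]
lime [0.506 0.155 0.015] [0.554 0.221 0.071]
small [0.411 0.126 0.02 ] [0.445 0.161 0.086]
post [ 0.5167 -0.098   0.1287] 20
post [ 0.4901 -0.2509  0.128 ] 21
```

send_rows(steps="0.55 -0.0026 0.0266 0 0 0 0.036; 0.55 -0.0026 0.0266 0 0 0 0.036; 0.55 -0.0026 0.0266 0 0 0 0.036; 0.55 -0.0026 0.0266 0 0 0 0.036; 0.55 -0.0026 0.0266 0 0 0 0.036")

```text
clock: 5.92
eef_pos: [0.408, 0.1011, 0.2273]
tool_rot: [-0.056, 0.93, 0.023, 0.361]
ft_force: [0.2, 0.6, -0.6]
grip_width: 0.0661
grasp_force: 0.0
```

send_rows(steps="0.55 -0.0026 0.0266 -0.012 0 0 0.036; 0.55 -0.0026 0.0266 -0.016 0 0 0.036; 0.55 -0.0026 0.0266 -0.018 0 0 0.036; 0.55 -0.0026 0.0266 -0.018 0 0 0.036; 0.55 -0.0026 0.0266 -0.016 0 0 0.036")

```text
clock: 6.33
eef_pos: [0.3947, 0.2342, 0.1463]
tool_rot: [-0.14, 0.922, 0.056, 0.358]
ft_force: [0.7, -0.0, -1.1]
grip_width: 0.0657
grasp_force: 0.0
```

send_rows(steps="0.55 0.008 0.0025 -0.0095 0 0 0; 0.55 0.008 0.0025 -0.0095 0 0 0; 0.55 0 0 0 0 0 0; 0.55 0 0 0 0 0 0; 0.55 0 0 0 0 0 0")

```text
clock: 6.75
eef_pos: [0.4113, 0.2379, 0.1287]
tool_rot: [-0.139, 0.922, 0.056, 0.358]
ft_force: [-0.4, -0.1, -0.4]
grip_width: 0.0665
grasp_force: 0.0
```

```bash
python3 s.py
```

```text
t 6.75 q [ 0.69 -0.07 -0.98 -0.04 -0.25  0.29] p [0.4113 0.2379 0.1287] z [ 0.644  0.202 -0.738] y [-0.296  0.955  0.003] f [-0.4 -0.1 -0.4] w 0.0665 0.0
```

send_rows(steps="0.55 0.0083 0.0025 -0.0093 0 0 0; 0.55 0.0083 0.0025 -0.0093 0 0 0; 0.55 0.0083 0.0025 -0.0093 0 0 0; 0.55 0.0083 0.0025 -0.0093 0 0 0; 0.55 0.0083 0.0025 -0.0093 0 0 0")

```text
clock: 7.17
eef_pos: [0.4538, 0.251, 0.0834]
tool_rot: [-0.139, 0.921, 0.056, 0.359]
ft_force: [0.3, 0.7, -0.3]
grip_width: 0.0662
grasp_force: 0.0
```

send_rows(steps="0.55 0.0083 0.0025 -0.0093 0 0 0; 0.55 0.0083 0.0025 -0.0093 0 0 0; 0.55 0.0083 0.0025 -0.0093 0 0 0; 0.55 0 0 0 0 0 0; 0.55 0 0 0 0 0 0")

```text
clock: 7.58
eef_pos: [0.478, 0.2582, 0.0549]
tool_rot: [-0.139, 0.922, 0.056, 0.358]
ft_force: [-0.1, 0.0, -0.6]
grip_width: 0.0661
grasp_force: 0.0
```

send_rows(steps="-0.3 0 0 0 0 0 0; -0.3 0 0 0 0 0 0; -0.3 0 0 0 0 0 0; -0.3 0 0 0 0 0 0; -0.3 0 0 0 0 0 0")

```text
clock: 8.0
eef_pos: [0.4781, 0.2587, 0.0557]
tool_rot: [-0.139, 0.921, 0.056, 0.359]
ft_force: [-3.2, -3.3, 7.1]
grip_width: 0.0434
grasp_force: 61.2
```

```bash
python3 s.py; python3 -c "
from h import *
c=camera('top');d=camera('scene')
im=np.hstack([cv2.resize(c['frame'][150:290,150:290],(400,400)),cv2.resize(d['frame'][220:380,230:390],(400,400))])
cv2.imwrite('pics/e.png',im[:,:,::-1])"
```

```text
t 8.0 q [ 0.61  0.26 -0.94 -0.35 -0.2   0.23] p [0.4781 0.2587 0.0557] z [ 0.646  0.203 -0.736] y [-0.297  0.955  0.003] f [-3.2 -3.3  7.1] w 0.0434 61.2
```

View pics/e.png

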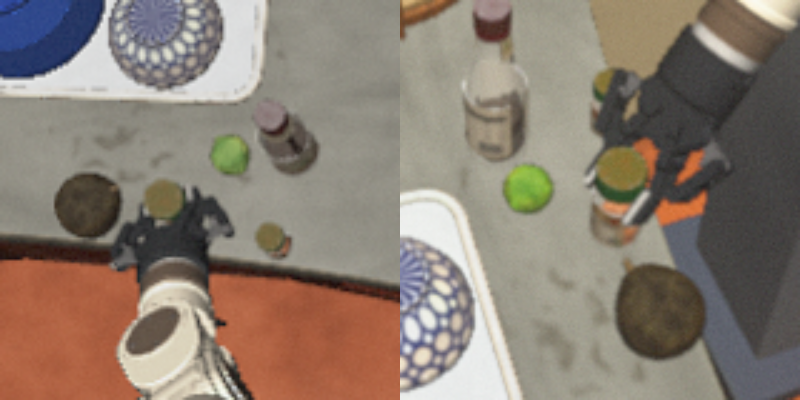

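The jar is gripped (width 43 mm, 61 N) and the lime and avocado are untouched. Lifting it and carrying it round the front.

send_rows(steps="-0.3 0 0 0.02 0 0 0; -0.3 0 0 0.035 0 0 0; -0.3 0 0 0.035 0 0 0; -0.3 0 0 0.03 0 0 0; -0.3 -0.015 0 0.015 0 0 0")

```text
clock: 8.52
eef_pos: [0.4659, 0.2603, 0.1961]
tool_rot: [-0.138, 0.92, 0.058, 0.362]
ft_force: [0.5, 1.8, 1.3]
grip_width: 0.0428
grasp_force: 61.4
```

send_rows(steps="-0.3 -0.015 -0.0283 0 0 0 -0.0322; -0.3 -0.015 -0.0283 0 0 0 -0.0322; -0.3 -0.015 -0.0283 0 0 0 -0.0322; -0.3 0 -0.0283 0 0 0 -0.0322; -0.3 0 -0.0283 0 0 0 -0.0322")

```text
clock: 8.93
eef_pos: [0.4157, 0.1165, 0.1888]
tool_rot: [-0.066, 0.93, 0.027, 0.361]
ft_force: [1.3, -0.4, 0.1]
grip_width: 0.0432
grasp_force: 61.5
```

send_rows(steps="-0.3 0 -0.0283 0 0 0 -0.0322; -0.3 0 -0.0283 0 0 0 -0.0322; -0.3 0 -0.0283 0 0 0 -0.0322; -0.3 0 -0.0283 0 0 0 -0.0322; -0.3 0 -0.0283 0 0 0 -0.0322")

```text
clock: 9.35
eef_pos: [0.4167, -0.0252, 0.1893]
tool_rot: [0.01, 0.932, -0.002, 0.362]
ft_force: [-0.0, -0.4, -1.5]
grip_width: 0.0431
grasp_force: 61.4
```

send_rows(steps="-0.3 0.0064 -0.0283 0 0 0 -0.0322; -0.3 0.0064 -0.0283 0 0 0 -0.0322; -0.3 0.0064 -0.0283 0 0 0 -0.0322; -0.3 0.0064 -0.0283 0 0 0 -0.0322; -0.3 0.0064 -0.0283 0 0 0 -0.0322")

```text
clock: 9.77
eef_pos: [0.449, -0.167, 0.1891]
tool_rot: [0.086, 0.928, -0.031, 0.361]
ft_force: [1.1, 0.8, -1.1]
grip_width: 0.043
grasp_force: 61.5
```

send_rows(steps="-0.3 0 0 -0.02 0 0 0; -0.3 0 0 -0.02 0 0 0; -0.3 0 0 -0.02 0 0 0; -0.3 0 0 -0.01 0 0 0; -0.3 0 0 0 0 0 0")

```text
clock: 10.18
eef_pos: [0.447, -0.1644, 0.1157]
tool_rot: [0.086, 0.929, -0.03, 0.358]
ft_force: [-1.0, 0.2, -1.4]
grip_width: 0.0429
grasp_force: 61.6
```

```bash
python3 s.py
python3 - <<'E'
from h import *
from scipy.optimize import least_squares
c=camera('top');d=camera('scene')
im=np.hstack([cv2.resize(c['frame'][150:290,290:430],(400,400)),cv2.resize(d['frame'][90:250,160:320],(400,400))])
cv2.imwrite('pics/f.png',im[:,:,::-1])
P=np.vstack([cloud(k).reshape(-1,3) for k in(c,d)])
g=[.437,-.164]
q=P[(np.hypot(P[:,0]-g[0],P[:,1]-g[1])<.04)&(P[:,2]>.155)&(P[:,2]<.18)]
q=q[np.hypot(q[:,0]-g[0],q[:,1]-g[1])<.03]
print(len(q),q.min(0).round(3),q.max(0).round(3),np.median(q,0).round(3))
E
```

```text
t 10.18 q [-0.48 -0.04 -1.   -0.1   0.2  -0.22] p [ 0.447  -0.1644  0.1157] z [ 0.66  -0.117 -0.742] y [0.18  0.984 0.006] f [-1.   0.2 -1.4] w 0.0429 61.6
380 [ 0.409 -0.189  0.155] [ 0.46  -0.138  0.179] [ 0.434 -0.161  0.164]
```

View pics/f.png

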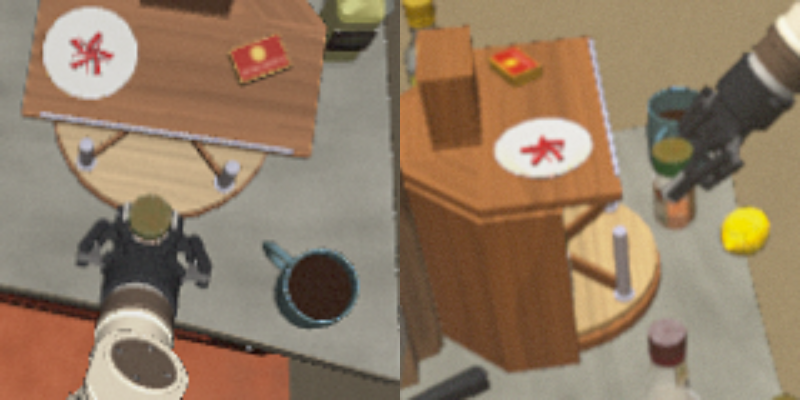

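The jar is upright at (152,217), in front of the empty bay. Moving it in.

send_rows(steps="-0.3 0.014 -0.0023 0 0 0 0; -0.3 0.014 -0.0023 0 0 0 0; -0.3 0.014 -0.0023 0 0 0 0; -0.3 0.014 -0.0023 0 0 0 0; -0.3 0.014 -0.0023 0 0 0 0")

```text
clock: 10.7
eef_pos: [0.5215, -0.1776, 0.1217]
tool_rot: [0.085, 0.928, -0.032, 0.362]
ft_force: [-0.5, 1.3, -0.8]
grip_width: 0.0435
grasp_force: 61.6
```

send_rows(steps="-0.3 0 0 -0.007 0 0 0; -0.3 0 0 -0.006 0 0 0; -0.3 0 0 0 0 0 0; -0.3 0 0 0 0 0 0; -0.3 0 0 0 0 0 0")

```text
clock: 11.12
eef_pos: [0.5195, -0.1772, 0.1069]
tool_rot: [0.085, 0.928, -0.031, 0.361]
ft_force: [-0.4, -0.4, -0.4]
grip_width: 0.0429
grasp_force: 61.6
```

```bash
python3 s.py
python3 - <<'E'
from h import *
d=camera('scene');c=camera('top')
for k in(c,d):
  P=cloud(k).reshape(-1,3)
  q=P[(np.hypot(P[:,0]-.504,P[:,1]+.174)<.035)&(P[:,2]>.12)&(P[:,2]<.175)]
  z=np.percentile(q[:,2],85);r=q[abs(q[:,2]-z)<.006];print(len(r),z.round(4),r.min(0).round(3),r.max(0).round(3))
E
```

```text
t 11.12 q [-0.42  0.12 -0.87 -0.15  0.16 -0.17] p [ 0.5195 -0.1772  0.1069] z [ 0.665 -0.119 -0.737] y [0.18  0.984 0.003] f [-0.4 -0.4 -0.4] w 0.0429 61.6
126 0.1599 [ 0.485 -0.201  0.154] [ 0.519 -0.142  0.164]
40 0.1695 [ 0.471 -0.2    0.164] [ 0.492 -0.144  0.175]
```

send_rows(steps="-0.3 -0.002 0.001 -0.005 0 0 0; -0.3 0 0 -0.005 0 0 0; -0.3 0 0 -0.003 0 0 0; -0.3 0 0 -0.002 0 0 0; -0.3 0 0 0 0 0 0")

```text
clock: 11.63
eef_pos: [0.5172, -0.1761, 0.0905]
tool_rot: [0.085, 0.928, -0.031, 0.36]
ft_force: [-0.5, 0.0, -0.7]
grip_width: 0.0434
grasp_force: 61.6
```

send_rows(steps="-0.3 0 0 -0.001 0 0 0; -0.3 0 0 -0.001 0 0 0; -0.3 0 0 0 0 0 0; -0.3 0 0 0 0 0 0; -0.3 0 0 0 0 0 0")

```text
clock: 12.05
eef_pos: [0.5179, -0.1764, 0.0898]
tool_rot: [0.085, 0.928, -0.031, 0.361]
ft_force: [-0.4, -0.0, -1.3]
grip_width: 0.0428
grasp_force: 61.6
```

send_rows(steps="-0.3 0 0 -0.001 0 0 0; -0.3 0 0 -0.001 0 0 0; -0.3 0 0 0 0 0 0; -0.3 0 0 0 0 0 0; -0.3 0 0 0 0 0 0")

```text
clock: 12.47
eef_pos: [0.5193, -0.1768, 0.0897]
tool_rot: [0.085, 0.927, -0.032, 0.363]
ft_force: [-3.1, 0.8, 6.7]
grip_width: 0.043
grasp_force: 62.0
```

The jar is touching the disc (about 7 N). Releasing.

send_rows(steps="0.1 0 0 0.001 0 0 0; 0.2 0 0 0 0 0 0; 0.4 0 0 0 0 0 0; 0.5 0 0 0 0 0 0; 0.5 0 0 0 0 0 0")

```text
clock: 12.88
eef_pos: [0.5177, -0.1763, 0.0884]
tool_rot: [0.085, 0.928, -0.031, 0.361]
ft_force: [-0.4, 0.1, -0.2]
grip_width: 0.064
grasp_force: 0.0
```

send_rows(steps="0.5 -0.008 0.0014 0.009 0 0 0; 0.5 -0.008 0.0014 0.009 0 0 0; 0.5 -0.008 0.0014 0.009 0 0 0; 0.5 -0.016 0.0028 0.018 0 0 0; 0.5 -0.016 0.0028 0.018 0 0 0")

```text
clock: 13.3
eef_pos: [0.4607, -0.166, 0.1511]
tool_rot: [0.085, 0.929, -0.031, 0.36]
ft_force: [0.7, -0.5, -0.0]
grip_width: 0.064
grasp_force: 0.0
```

send_rows(steps="0.5 -0.024 0.004 0.027 0 0 0; 0.5 -0.024 0.004 0.027 0 0 0; 0.5 -0.02 0.004 0.027 0 0 0; 0.5 0 0 0.02 0 0 0; 0.5 0 0 0 0 0 0")

```text
clock: 13.72
eef_pos: [0.3955, -0.156, 0.2593]
tool_rot: [0.084, 0.926, -0.034, 0.366]
ft_force: [0.7, -1.3, 0.8]
grip_width: 0.0639
grasp_force: 0.0
```

```bash
python3 s.py
python3 - <<'E'
from h import *
c=camera('top');d=camera('scene')
im=np.hstack([cv2.resize(c['frame'][150:290,290:430],(400,400)),cv2.resize(d['frame'][90:250,160:320],(400,400))])
cv2.imwrite('pics/g.png',im[:,:,::-1])
for k in(c,d):
  P=cloud(k).reshape(-1,3)
  q=P[(np.hypot(P[:,0]-.504,P[:,1]+.174)<.04)&(P[:,2]>.1)&(P[:,2]<.15)]
  r=q[abs(q[:,2]-.139)<.006];print(len(r),np.percentile(q[:,2],90),r.min(0).round(3),r.max(0).round(3))
P=cloud(c).reshape(-1,3)
for x,y in((.5167,-.098),(.490,-.251)):
    q=P[(np.hypot(P[:,0]-x,P[:,1]-y)<.014)&(abs(P[:,2]-.127)<.007)];print("post",np.median(q,0).round(4),len(q))
E
```

```text
t 13.72 q [-0.55 -0.44 -0.8   0.5   0.25 -0.28] p [ 0.3955 -0.156   0.2593] z [ 0.672 -0.124 -0.73 ] y [ 0.181  0.983 -0.001] f [ 0.7 -1.3  0.8] w 0.0639 0.0
152 0.1437705177226779 [ 0.483 -0.197  0.133] [ 0.524 -0.154  0.145]
23 0.1372742002477865 [ 0.485 -0.19   0.133] [ 0.498 -0.156  0.14 ]
post [ 0.5171 -0.098   0.1259] 23
post [ 0.4897 -0.251   0.1295] 18
```

View pics/g.png

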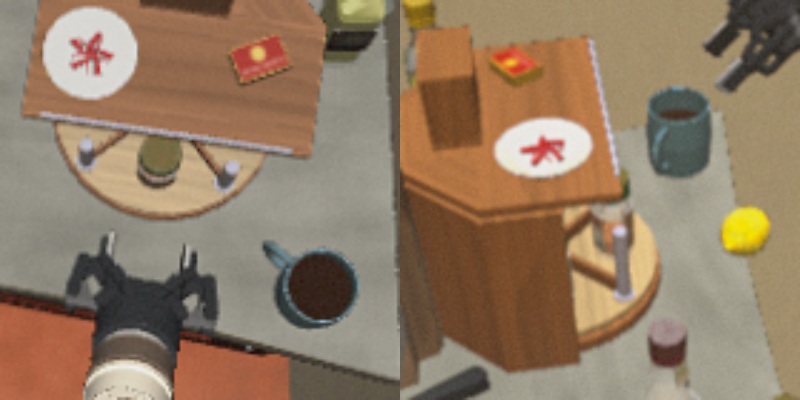

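The jar stands upright in the bay at (160,160), centred at about (0.505,-0.175). Both posts are at home and the gripper is clear.

```bash
python3 -c "
from workcell import *
print(job_done())"
```

```text
the job is handed in; nothing more can be done
None
```

I turned the carousel one click clockwise so the empty bay faces the front, set the large jar upright in it within about 2 mm of the middle, let go, and handed the job in at about 14 s; the judging result was not shown.

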